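# Saddle the third cell and hover the cover over the battery pack

## Task

Finish the battery pack for a fit check: take the blue cell from its black rest and saddle it in the groove on top of the two orange cells in the open green case, lying along them and centred end to end, and set it down before letting go. Then pick up the green cover by its dark rib, carry it over the top of the reel stand (not round it) without touching the stand, and bring it down around the blue cell until its lower edge hovers about a centimetre above the case's rim, level and squared up with the case, touching neither case nor cells. Finish while still holding the cover there, motionless; leave the reel stand, wool tin, screwdriver and cutters undisturbed.

Things in the scene. Friction and masses are not known exactly. Their poses are not given: they have to be found in the camera images.
- case: Open-topped bright green case screwed to the bench; outside 96 mm (x) x 74 mm (y), 26 mm high, walls and floor 4 mm; screw tabs reach 62 mm from the centre in x. Origin: centre of underside, z up. Two orange cells lie in it along x, side by side across y, tops 36 mm above the bench. A cell saddled on them has its axis 47 mm, its top 63 mm above the bench. Either way round is alike.
- case_rim (a point): Centre of the case's mouth, level with the top of its rim, 26 mm above the bench; axes as the case.
- low_cell_a: Orange loose cylindrical cell, 32 mm diameter, 70 mm long, 140 g, lying in the case 16.5 mm to the +y side of its centre line. Origin: middle of the cylinder; x along its axis. It may roll slightly.
- low_cell_b: The other orange cell, the same, on the -y side of the case's centre line.
- third_cell: Blue loose cylindrical cell with a white band and a steel nub at its +x end, 32 mm diameter, 70 mm long, 140 g. Origin: middle of the cylinder; x along its level axis, y and z turn as it rolls. Starts lying in the black rest, axis 20 mm above the bench. Either way round is fine.
- cell_rest: Black flat rest fixed to the bench, 80 x 46 mm, plate 4 mm thick with two low ribs (tops 8 mm above the bench) between which the blue cell lies along its x. Origin: centre of the underside.
- cover: Bright green cover, a box open below: 96 mm (x) x 74 mm (y), walls and roof 4 mm, roof top 50 mm above its lower edge; about 110 g. On the roof a dark green grip rib, 14 mm thick (y), 50 mm long (x), from 50 to 80 mm above the lower edge. Origin: centre of the lower edge plane; z up. Starts on the bench, across the reel stand from the case. Either way round is alike.
- reel_stand: Stand with four solder reels on a bar, fixed to the bench between case and cover. 230 mm long (its x), 70 mm wide (y), top of the reels 100 mm above the bench. Origin: centre of its underside.
- wool_tin: Loose round steel tin with copper cleaning wool, 68 mm diameter, 39 mm high; bystander. Origin: centre of the underside.
- screwdriver: Loose screwdriver with yellow handle lying on the bench beyond the reel stand; bystander. Origin: about its middle.
- cutters: Loose wire cutters with red handles lying on the bench beyond the reel stand; bystander. Origin: under the pivot.
Mind the look-alikes: they are no part of the job. What is meant by the third_cell is not yellow, and is the smaller of those in its own colour.

How it is judged:
On the way, in this order (a step that is already met when the one before it is completed fails the run):
1. The blue cell lies saddled in the groove of the two orange cells, along them and centred, and is let go (angle between the x axis of third_cell and the x axis of case, either way round below 0.12 rad and z of third_cell in the frame of case between 0.0435 and 0.0515 m and y of third_cell in the frame of case between -0.006 and 0.006 m and x of third_cell in the frame of case between -0.007 and 0.007 m and z of low_cell_a in the frame of case between 0.017 and 0.023 m and z of low_cell_b in the frame of case between 0.017 and 0.023 m and contact force between the fingers and third_cell below 0.05 N and linear speed of third_cell below 0.02 m/s), for 0.2 s.
2. The cover is carried, held, over the top of the reel stand (not round its ends) (z of cover in the frame of reel_stand above 0.1 m and y of cover in the frame of reel_stand between -0.05 and 0.05 m and x of cover in the frame of reel_stand between -0.15 and 0.15 m and contact force between the fingers and cover above 0.5 N), for 0.02 s.
At the end, for the whole second after the job is handed in: Cover held still, lower edge 3-20 mm above the rim, centred within 7 mm, square within 0.12 rad, level within 0.08 rad, touching neither case nor cells; blue cell saddled on the orange ones within 7 mm lengthwise, 6 mm crosswise, 0.12 rad, not touched by the robot (angle between the x axis of third_cell and the x axis of case, either way round below 0.12 rad and z of third_cell in the frame of case between 0.0435 and 0.0515 m and y of third_cell in the frame of case between -0.006 and 0.006 m and x of third_cell in the frame of case between -0.007 and 0.007 m and z of low_cell_a in the frame of case between 0.017 and 0.023 m and z of low_cell_b in the frame of case between 0.017 and 0.023 m and horizontal distance between cover and case_rim below 0.007 m and z of cover in the frame of case_rim between 0.003 and 0.02 m and angle between the x axis of cover and the x axis of case_rim, either way round below 0.12 rad and angle between cover's own z axis and vertical below 0.08 rad and contact force between the fingers and cover above 1 N and contact force between cover and case below 0.05 N and contact force between each of cover, the arm, the fingers and third_cell below 0.05 N and linear speed of cover below 0.02 m/s); the arm keeps its last pose, push and grip.
It fails at once if The cover touches the reel stand (contact force between cover and reel_stand above 0.3 N).
It fails at once if The blue cell is let go of in the air, more than about 15 mm above its seat (height (world z) of third_cell above 0.063 m and contact force between the fingers and third_cell below 0.02 N).
It fails at once if The cover touches the case or a cell (contact force between cover and case above 0.5 N or contact force between cover and third_cell above 0.5 N or contact force between cover and low_cell_a above 0.5 N or contact force between cover and low_cell_b above 0.5 N).
It fails at once if The reel stand is struck by the arm (contact force between any of the arm, the fingers and reel_stand above 3 N).
It fails at once if A bystander is moved more than 20 mm (distance of any of wool_tin, screwdriver, cutters from where it was at the start of the episode above 0.02 m).
It also fails if it takes over 58 s, if anything falls off the work surface, if the arm or the gripper's body presses on something with over 40 N, if the wrist force passes 120 N, or if a joint passes its speed limit or range.

## Robot

A 7-joint arm with a two-finger parallel gripper is mounted at the origin on the work surface. World frame = base frame: x ahead of the robot, y to its left, z up, the work surface at z = 0. Lengths are in m, angles in rad, forces in N, time in s.
With the tool pointing down it reaches from about 0.4 to 0.875 m from the base axis. Payload 4.4 kg.
Tool frame: the origin (TCP) lies midway between the tips of the shut fingers; the grasp point (between the pads) lies pinch_z behind it (pinch_z is the distance from the TCP to the grasp point, in m); z points along the fingers, y is the line along which they close (so a half turn about z gives the same grasp; the last joint's range is limited). The gripper opens to 85 mm and grips with 20 to 120 N. Pads are 22 mm wide; open, the fingers measure 114 mm over their backs; the gripper's body (76 mm by 85 mm) begins 54 mm behind the grasp point. The pads swing forward as they close: fully open they stand 13 mm farther back than shut.
Start: joints at [-1.328, 0.628, 0.038, 1.517, -0.027, 0.996, -0.02], TCP at [0.198, 0.619, 0.231] pointing down, gripper open.
Joint ranges: [-3.06, 3.06], [-0.37, 2.12], [-1.25, 1.32], [0.18, 2.47], [-1.1, 4.24], [0.23, 1.98], [-2.94, 2.94]. Speed limits (rad/s): [2.57, 2.57, 3.14, 3.14, 3.14, 3.14, 3.14].

## Interface

Orientations are given as a rotation vector (axis times angle).
In Python, from rig import * gives the robot as it stands.
- The arm moves only by the tool carry_out, never from a script. Its argument "motion" is text: rows parted by semicolons, each of 7 numbers parted by spaces: the turn, a rotation vector about the world's x, y, z in rad, then the shift along the world's x, y, z in m, then the opening, from 0 (shut) to 1 (fully open). A call has 1 to 20 rows; each row is the pose to reach, as a shift and turn from the pose commanded when the call began; what a row does not reach only later rows make up. A row lasts 1/8 s, in which the tool goes at most 62.5 mm and 10.7 degrees, less where a joint would pass 70% of its speed; a pose out of reach is approached as far as the arm can. A call with a gripper value outside its range is refused whole. The fingers move at their own pace and stop on an object; the grip force is fixed at half the most. Time passes only in rows, so rows that repeat a pose let the fingers close. It gives the time, the measured TCP pose, the force, the opening and the grip force at its end, in the units of the state.
- get_state(): the state, without advancing time (a new reading comes with each control period).
- camera(name): name is "side" or "top"; returns a dict with "frame" (400x640x3 uint8, red, green, blue), "z_map" (400x640 float32, m along the optical axis (not along the pixel's ray), 0 where there is no reading), "fx", "fy", "cx", "cy" (pixels), "cam_to_world" (4x4, takes a point from camera to world coordinates). Camera axes: x right, y up, looking along -z (the intrinsics and any distortion apply to the point x, -y, -z); pixel columns grow to the right and rows downward; lengths in m; the calibration is good to about 2 mm. A picture is of the moment at which its call begins.
- close_job(): hands the job in; it is judged then, once.
Trained networks look in a picture, given as the dict that the camera call returned (one of the last four; its "shot" number tells which), for a name from the list of things; names that differ only in an ending like _2 or _b are one class to them, and where a whole thing is asked for, a point or a joint stands for the part that bears it (a point fixed in the world has none). Each returns a list of dicts, best first, with "confidence" (0 to 1); they miss things now and then, are a little off and sometimes report something else, mostly with a low value. They report only what shows in the picture. A call takes as long as a camera call. They do not tell look-alikes from the thing itself.
- recognise(thing, picture): "bbox" ([left, top, right, bottom] in pixels, round what is visible of it).
- silhouettes(thing, picture): "pixels" (400x640 bool, what is visible of it) and "bbox" ([left, top, right, bottom] in pixels, round what is visible of it).
- spot_point(thing, picture): "xy" ([column, row] in pixels: a listed point, or the origin of a listed thing).
The state is a dict: "time": time; "q": joint angles; "dq": joint speeds; "joint_efforts": joint torques, N m; "tcp_pos": TCP position; "orientation": TCP orientation; "ft_force": force on the tool from outside, world axes, zero at the start; "wrist_torque": the same for the moment, N m; "gripper_width": finger opening in m; "grip_force": force on a finger pad.
Only numpy, scipy, OpenCV 4.12 (cv2) and the standard library are available. Lean on these libraries where they do the work, as an engineer would, in place of code of your own. Each camera call takes 0.05 s, during which the arm holds its last target. There are 200 camera calls.

## Working session

There is one attempt and no reset: what is moved stays moved. The work goes in short steps, Python scripts to look and compute and a tool call to move; the robot and the scene stay as the last step left them, time stands still between calls to the robot, and variables do not carry over. Pictures are saved under pics/ and viewed, at most 10 in all, crops included, and the job is handed in when it is done.

Besides the shell and the picture viewer there is one more tool, called as name(argument=value, ...), one argument or row to a line, values as JSON. carry_out: Moves the arm, as the interface text tells. Its arguments: {"type":"object","properties":{"motion":{"type":"string"}},"required":["motion"]}

```bash
ls; mkdir -p pics; cat > h.py <<'E'
from rig import *
import numpy as np, cv2
def save(n,im): cv2.imwrite('pics/'+n+'.png',cv2.cvtColor(np.ascontiguousarray(im),cv2.COLOR_RGB2BGR))
def cloud(p):
    z=p['z_map'].astype(float); v,u=np.mgrid[0:400,0:640]
    P=np.stack([(u-p['cx'])/p['fx']*z,-(v-p['cy'])/p['fy']*z,-z,np.ones_like(z)],-1)
    W=(P@p['cam_to_world'].T)[...,:3]; W[z==0]=np.nan
    return W
E
python3 - <<'E'
from h import *
s=get_state(); print({k:np.round(v,3) for k,v in s.items()})
for n in ['top','side']:
    p=camera(n); save(n+'0',p['frame']); print(n,p.keys(),p['fx'],p['cx'],p['cy'],np.round(p['cam_to_world'],3).tolist())
    W=cloud(p)
    for t in ['case','third_cell','low_cell_a','cover','reel_stand','cell_rest','wool_tin','screwdriver','cutters']:
        for d in silhouettes(t,p)[:4]:
            w=W[d['pixels']]; print(t,round(d['confidence'],2),np.round(d['bbox']),np.round(np.nanmedian(w,0),3),np.round(np.nanpercentile(w[:,2],97),3))
E
```

```text
pics
{'time': np.float64(0.0), 'q': array([-1.328,  0.629,  0.038,  1.518, -0.027,  0.996, -0.02 ]), 'dq': array([-0.   ,  0.   , -0.   , -0.002,  0.001, -0.001,  0.001]), 'joint_efforts': array([-1.0000e-03, -5.6339e+01,  1.2260e+00, -1.9345e+01,  1.1000e-02,
        1.0000e-02,  0.0000e+00]), 'tcp_pos': array([0.197, 0.619, 0.23 ]), 'orientation': array([-4.830e-01, -3.104e+00,  3.000e-03]), 'ft_force': array([-0.065,  0.519, -0.166]), 'wrist_torque': array([ 0.007,  0.004, -0.072]), 'grip_force': np.float64(0.0), 'gripper_width': np.float64(0.086)}
top dict_keys(['frame', 'z_map', 'fx', 'fy', 'cx', 'cy', 'cam_to_world', 'shot']) 468.9486664300399 316.31681990503915 199.89603414618753 [[-0.007, 0.989, -0.145, 0.482], [-1.0, -0.01, -0.019, -0.0], [-0.02, 0.145, 0.989, 0.997], [0.0, 0.0, 0.0, 1.0]]
case 0.84 [175. 267. 220. 327.] [0.426 0.262 0.016] 0.03
case 0.51 [179. 277. 197. 312.] [0.435 0.279 0.034] 0.039
third_cell 0.83 [160. 164. 201. 209.] [0.66  0.303 0.041] 0.046
third_cell 0.73 [229. 180. 256. 214.] [0.632 0.177 0.034] 0.039
third_cell 0.66 [298. 192. 343. 306.] [0.517 0.
[... 1345 characters left out ...]
7
low_cell_a 0.61 [302. 336. 356. 383.] [0.428 0.288 0.033] 0.036
cover 0.78 [411. 144. 466. 190.] [ 0.458 -0.227  0.048] 0.079
cover 0.41 [287. 144. 330. 176.] [ 0.753 -0.144  0.01 ] 0.014
cover 0.3 [348. 158. 376. 182.] [ 0.61  -0.157  0.029] 0.038
reel_stand 0.83 [298. 182. 423. 266.] [0.511 0.023 0.017] 0.095
reel_stand 0.57 [286. 145. 330. 176.] [ 0.752 -0.137  0.01 ] 0.014
cell_rest 0.82 [238. 253. 284. 283.] [0.622 0.196 0.004] 0.009
wool_tin 0.8 [346. 157. 379. 181.] [ 0.61  -0.158  0.029] 0.038
wool_tin 0.52 [300. 181. 426. 265.] [0.511 0.023 0.017] 0.095
screwdriver 0.87 [214. 178. 272. 236.] [0.749 0.063 0.018] 0.026
screwdriver 0.56 [292. 318. 377. 398.] [0.416 0.284 0.019] 0.027
```

View pics/top0.png

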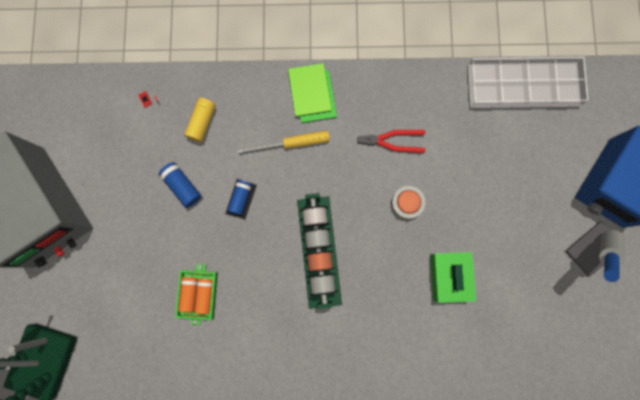

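```bash
python3 - <<'E'
from h import *
p=camera('top'); f=p['frame']
save('crop1',cv2.resize(f[80:230,140:280],None,fx=4,fy=4,interpolation=cv2.INTER_CUBIC))
W=cloud(p)
def rect(n,m):
    w=W[m]; w=w[~np.isnan(w[:,0])]
    r=cv2.minAreaRect((w[:,:2]*1000).astype(np.float32)); print(n,len(w),np.round(r[0],1),np.round(r[1],1),round(r[2],1),np.round(np.median(w[:,2]),4))
def box(l,t,r,b):
    m=np.zeros((400,640),bool); m[t:b,l:r]=1; return m
Z=W[...,2]
for t in ['third_cell']:
    for d in silhouettes(t,p)[:4]: rect('cell '+str(np.round(d['bbox'])),d['pixels']&(Z>.015))
c=box(420,240,490,315)
rect('cover roof',c&(Z>.042)&(Z<.056)); rect('rib',c&(Z>.072)); rect('cover',c&(Z>.042))
c=box(160,255,235,340)
rect('case rim',c&(Z>.02)&(Z<.05))
hs=cv2.cvtColor(f,cv2.COLOR_RGB2HSV)
g=(hs[...,0]>40)&(hs[...,0]<85)&(hs[...,1]>100)
rect('case green',c&g&(Z>.021)&(Z<.031))
for d in silhouettes('low_cell_a',p)[:2]: rect('low',d['pixels']&(Z>.028))
rect('reel',box(280,180,350,320)&(Z>.06))
E
```

```text
cell [183.  98. 217. 140.] 799 [804.4 269.4] [42.3 88.9] 71.7 0.0379
cell [227. 182. 252. 213.] 464 [635.  180.2] [30.8 69.6] 72.5 0.034
cell [160. 165. 203. 209.] 977 [661.7 307.2] [94.9 43.4] 39.2 0.0406
cell [192. 279. 214. 314.] 491 [431.3 250.1] [31.6 67.9] 87.5 0.0341
cover roof 1609 [ 465.5 -256. ] [95.9 76.1] 0.5 0.0504
rib 220 [ 465.7 -256.2] [47.8 15.4] 1.1 0.0799
cover 1884 [ 465.5 -256. ] [95.9 76.1] 0.5 0.0508
case rim 1486 [432.9 266.7] [75.1 96.2] 86.1 0.0312
case green 359 [432.7 266.7] [75.1 95.5] 85.8 0.0263
low 432 [430.8 250.1] [28.3 65.9] 86.7 0.0345
low 462 [434.1 282.7] [70.5 33.3] 2.2 0.0344
reel 2203 [519.9  14. ] [222.   55.1] 5.9 0.0916
```

View crop.

View pics/crop1.png

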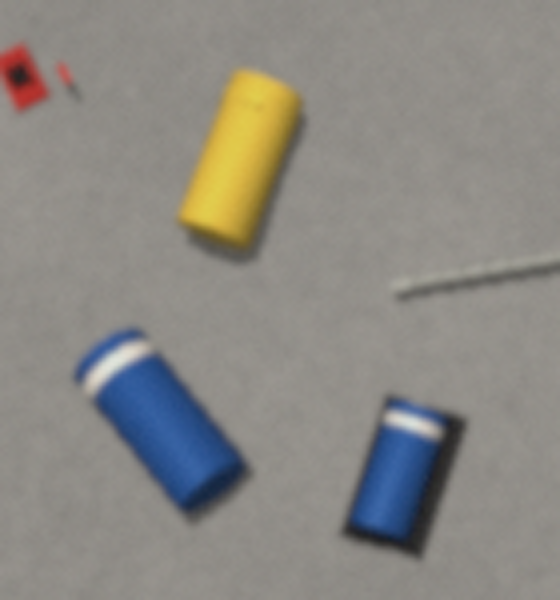

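```bash
python3 - <<'E'
from h import *
from scipy.spatial.transform import Rotation as R
s=get_state(); print(np.round(R.from_rotvec(s['orientation']).as_matrix(),3)); print({k:v for k,v in globals().items() if 'pinch' in k}, s['time'])
import rig; print([k for k in dir(rig) if not k.startswith('__')])
E
```

```text
[[-0.953  0.304 -0.   ]
 [ 0.304  0.953  0.   ]
 [ 0.     0.    -1.   ]]
{'pinch_z': 0.0187} 1.15
['Unreachable', 'camera', 'close_job', 'get_state', 'pinch_z', 'recognise', 'silhouettes', 'spot_point']
```

Look-alikes: the large blue cell at (180,185), the yellow cell at (200,119), and the small blue cell in the black rest at (240,198). The crop shows the last is the smaller blue one (31x70 mm), sitting in its black rest, so I'll use it. First I'm checking the tall objects on the left of the path.

```bash
python3 - <<'E'
from h import *
for n in ['top','side']:
    W=cloud(camera(n)); w=W[~np.isnan(W[...,0])]; w=w[w[:,2]>.06]
    k=np.floor(w[:,:2]/.05).astype(int)
    for c in np.unique(k,axis=0):
        m=(k==c).all(1)
        if m.sum()>10 and c[1]>=5 and 0<=c[0]<16: print(n,np.round(c*.05,2),m.sum(),round(w[m,2].max(),3),end=' | ')
E
```

```text
top [0.2  0.55] 11 0.103 | top [0.25 0.55] 322 0.13 | top [0.3  0.55] 352 0.141 | top [0.3 0.6] 77 0.089 | top [0.35 0.55] 13 0.136 | top [0.45 0.55] 25 0.114 | top [0.45 0.6 ] 90 0.131 | top [0.5 0.5] 260 0.134 | top [0.5  0.55] 852 0.134 | top [0.5 0.6] 119 0.134 | top [0.55 0.45] 85 0.133 | top [0.55 0.5 ] 1011 0.135 | top [0.55 0.55] 699 0.135 | top [0.55 0.6 ] 181 0.134 | top [0.6 0.5] 678 0.135 | top [0.6  0.55] 677 0.136 | top [0.6 0.6] 228 0.135 | top [0.65 0.5 ] 16 0.126 | top [0.65 0.55] 849 0.135 | top [0.65 0.6 ] 291 0.135 | top [0.7  0.55] 258 0.134 | top [0.7 0.6] 490 0.135 | top [0.75 0.6 ] 18 0.131 | side [0.55 0.45] 20 0.13 | side [0.55 0.5 ] 133 0.132 | side [0.6 0.5] 185 0.132 | side [0.65 0.55] 14 0.131 |
```

View pics/side0.png

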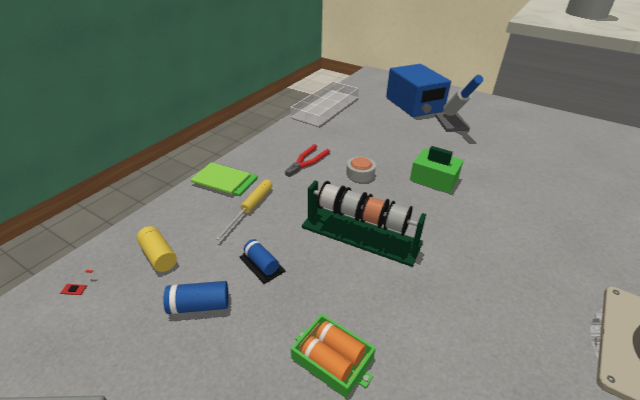

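carry_out(
  motion="0 0 0 0.1 -0.1 0 0.6;0 0 0 0.2 -0.2 0 0.6;0 0 0 0.3 -0.3 0 0.6;0 0 0 0.4 -0.4 0 0.6;0 0 0 0.438 -0.439 0 0.6;0 0 0 0.438 -0.439 0 0.6;0 0 0 0.438 -0.439 0 0.6;0 0 0 0.438 -0.439 0 0.6;0 0 0 0.438 -0.439 0 0.6;0 0 0 0.438 -0.439 0 0.6;0 0 0 0.438 -0.439 0 0.6;0 0 0 0.438 -0.439 -0.05 0.6;0 0 0 0.438 -0.439 -0.1 0.6;0 0 0 0.438 -0.439 -0.13 0.6;0 0 0 0.438 -0.439 -0.13 0.6;0 0 0 0.438 -0.439 -0.13 0.6",
)

```text
time: 3.25
tcp_pos: [0.6364, 0.1811, 0.1028]
orientation: [0.482, 3.102, 0.002]
ft_force: [-0.4, -0.9, 0.7]
gripper_width: 0.051
grip_force: 0.0
```

```bash
cat >> h.py <<'E'
from scipy.optimize import least_squares
def cyl(w,c0,yaw0,z,r=.016,L=.07):
    w=w[~np.isnan(w[:,0])]; w=w[np.hypot(*(w[:,:2]-c0).T)<.05]
    def f(x):
        d=np.array([np.cos(x[2]),np.sin(x[2])]); q=w[:,:2]-x[:2]
        t=q@d; s=q@[-d[1],d[0]]; rr=np.hypot(s,w[:,2]-x[3])-r
        return np.maximum(rr,np.abs(t)-L/2)
    o=least_squares(f,[*c0,yaw0,z],loss='soft_l1',f_scale=.001); return o.x,np.abs(o.fun).mean(),len(w)
E
python3 - <<'E'
from h import *
p=camera('side'); save('s1',cv2.resize(p['frame'][130:330,140:400],None,fx=3,fy=3)); W=cloud(p)
np.savez('side1',W=W)
for d in silhouettes('third_cell',p)[:4]:
    w=W[d['pixels']]; c=np.nanmedian(w,0); print(d['confidence'],c)
    if np.hypot(c[0]-.635,c[1]-.18)<.04:
        w=w[w[:,2]>.012]; print(cyl(w,np.array([.635,.18]),-.305,.02))
E
```

```text
0.93 [0.62404598 0.18700757 0.0307981 ]
(array([ 0.63395975,  0.17962846, -0.3078954 ,  0.01945486]), np.float64(0.0006043321028967182), 660)
0.67 [0.65222837 0.31398287 0.03754211]
0.65 [0.78507396 0.2768967  0.0352197 ]
0.58 [ 0.45939548 -0.22628211  0.04609403]
```

View pics/s1.png

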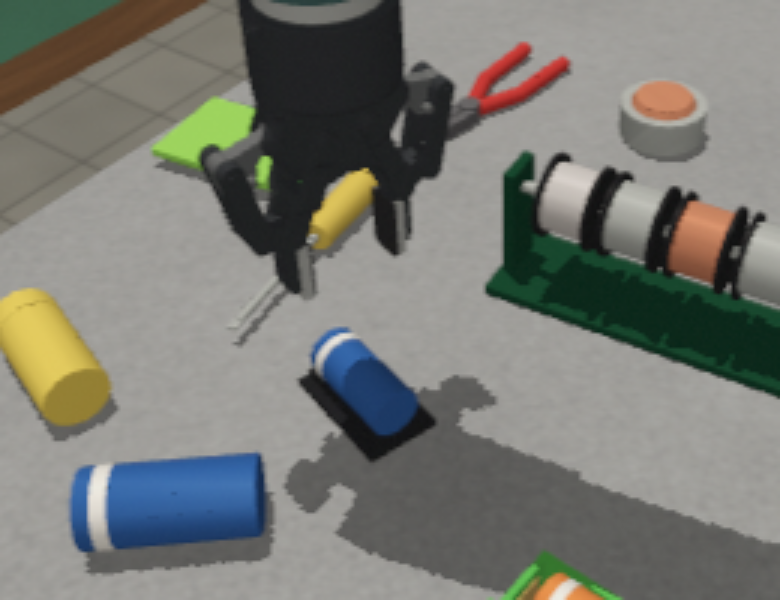

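The gripper is above the small blue cell, which is at about (365,385) in the crop. The cylinder fit gives (0.634, 0.180, 0.0195) and yaw -0.308, so only a 2 mm correction is needed.

carry_out(
  motion="0 0 0 -0.002 -0.001 -0.04 0.6;0 0 0 -0.002 -0.001 -0.07 0.6;0 0 0 -0.002 -0.001 -0.085 0.6;0 0 0 -0.002 -0.001 -0.088 0.6;0 0 0 -0.002 -0.001 -0.088 0.6;0 0 0 -0.002 -0.001 -0.088 0.6",
)

```text
time: 4.1
tcp_pos: [0.6345, 0.1795, 0.0146]
orientation: [0.483, 3.102, 0.002]
ft_force: [-0.3, -0.6, 0.5]
gripper_width: 0.0511
grip_force: 0.0
```

carry_out(
  motion="0 0 0 0 0 -0.002 0.55;0 0 0 0 0 -0.002 0.2;0 0 0 0 0 -0.002 0.2;0 0 0 0 0 -0.002 0.2;0 0 0 0 0 -0.002 0.2;0 0 0 0 0 -0.002 0.2",
)

```text
time: 4.85
tcp_pos: [0.6339, 0.1798, 0.0119]
orientation: [0.483, 3.103, 0.001]
ft_force: [-0.1, 0.6, 5.0]
gripper_width: 0.0297
grip_force: 59.6
```

carry_out(
  motion="0 0 0 0 0 0.004 0.2;0 0 0 0 0 0.008 0.2;0 0 0 0 0 0.015 0.2;0 0 0 0 0 0.02 0.2;0 0 0 0 0 0.02 0.2",
)

```text
time: 5.48
tcp_pos: [0.6339, 0.1793, 0.032]
orientation: [0.483, 3.103, 0.001]
ft_force: [-0.1, 0.2, -2.0]
gripper_width: 0.03
grip_force: 59.4
```

```bash
python3 - <<'E'
from h import *
p=camera('side'); save('s2',cv2.resize(p['frame'][180:300,180:340],None,fx=5,fy=5,interpolation=cv2.INTER_CUBIC)); W=cloud(p)
for d in silhouettes('third_cell',p)[:4]:
    w=W[d['pixels']]; c=np.nanmedian(w,0)
    if np.hypot(c[0]-.635,c[1]-.18)<.04:
        print(d['confidence'],c,cyl(w,np.array([.635,.18]),-.305,.04))
s=get_state(); print(s['tcp_pos'],s['gripper_width'],s['grip_force'],s['ft_force'])
E
```

```text
0.72 [0.61138894 0.18672979 0.05154669] (array([ 0.63370767,  0.17816522, -0.30772003,  0.03930723]), np.float64(0.0005893998813698967), 490)
[0.63344934 0.17926002 0.0313495 ] 0.029880077311554072 59.39666748046875 [ 0.27936126  0.80538815 -0.74599309]
```

View pics/s2.png

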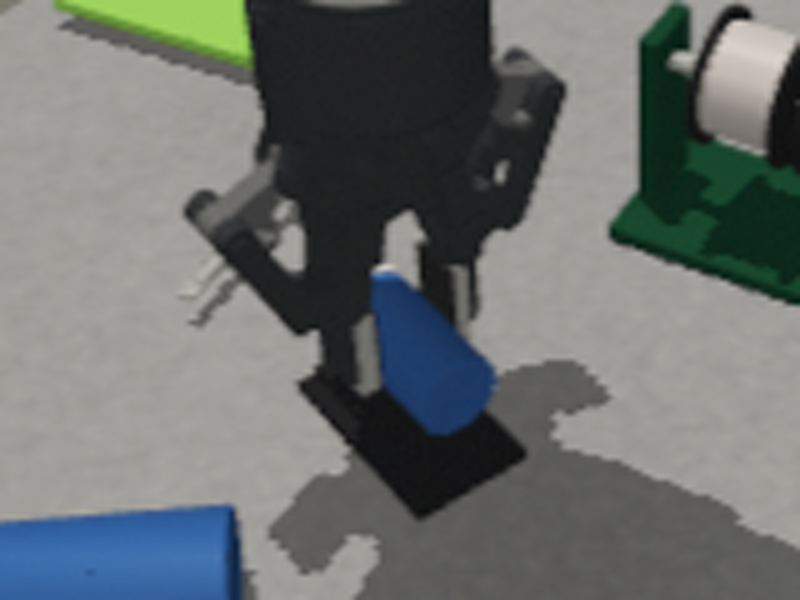

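The cell is lifted level, with its axis 8 mm above the TCP and the rest empty below it. Next it goes above the case.

carry_out(
  motion="0 0 0 0 0 0.03 0.2;0 0 0 0 0 0.06 0.2;0 0 0.04 -0.03 0.013 0.07 0.2;0 0 0.08 -0.08 0.035 0.07 0.2;0 0 0.14 -0.13 0.056 0.07 0.2;0 0 0.2 -0.175 0.076 0.07 0.2;0 0 0.23 -0.195 0.085 0.07 0.2;0 0 0.23 -0.201 0.087 0.07 0.2;0 0 0.23 -0.201 0.087 0.07 0.2;0 0 0.23 -0.201 0.087 0.07 0.2",
)

```text
time: 6.82
tcp_pos: [0.4343, 0.2654, 0.1013]
orientation: [0.128, 3.138, -0.0]
ft_force: [0.3, 0.2, -1.1]
gripper_width: 0.0297
grip_force: 59.6
```

```bash
python3 - <<'E'
from h import *
s=get_state(); print(s['tcp_pos'],s['gripper_width'],s['grip_force'],s['ft_force'])
for n in ['side','top']:
    p=camera(n); W=cloud(p); Z=W[...,2]
    for t in ['third_cell','low_cell_a']:
        for d in silhouettes(t,p)[:3]:
            w=W[d['pixels']]; w=w[~np.isnan(w[:,0])]; c=np.median(w,0)
            if np.hypot(c[0]-.433,c[1]-.266)<.05:
                z=.11 if c[2]>.06 else .02
                c0=np.array([.433,.2665]) if z>.1 else np.array([.431,.25] if c[1]<.27 else [.434,.283])
                print(n,t,d['confidence'],np.round(c,3),cyl(w,c0,-.075,z))
    hs=cv2.cvtColor(p['frame'],cv2.COLOR_RGB2HSV); g=(hs[...,0]>40)&(hs[...,0]<85)&(hs[...,1]>100)
    m=g&(Z>.022)&(Z<.03)&(np.hypot(W[...,0]-.433,W[...,1]-.2665)<.07); print(n,'rim',m.sum(),cv2.minAreaRect((W[m][:,:2]*1000).astype(np.float32)))
E
```

```text
[0.4343299  0.26543988 0.10130953] 0.02968219291801485 59.59524214267731 [ 0.27181073  0.15671129 -1.07889323]
side third_cell 0.65 [0.411 0.272 0.121] (array([ 0.43448124,  0.26443265, -0.08391685,  0.10877027]), np.float64(0.0004942338831378415), 679)
side low_cell_a 0.91 [0.424 0.257 0.032] (array([ 0.43034411,  0.24993571, -0.06734985,  0.01954979]), np.float64(0.0014821763307700892), 1027)
side low_cell_a 0.74 [0.429 0.288 0.033] (array([ 0.43363742,  0.28275821, -0.06994885,  0.0195915 ]), np.float64(0.0006649308060293218), 1074)
side rim 618 ((431.58843994140625, 266.8671875), (74.69258880615234, 96.56925201416016), 86.25857543945312)
top third_cell 0.63 [0.454 0.257 0.122] (array([ 0.43289042,  0.26587565, -0.08830372,  0.10990435]), np.float64(0.0028733865069609974), 274)
top low_cell_a 0.65 [0.444 0.244 0.033] (array([ 0.42923017,  0.25100411, -0.06818518,  0.02049247]), np.float64(0.0016839284943680195), 316)
top low_cell_a 0.4 [0.445 0.268 0.027] (array([ 0.43594701,  0.2545815 , -0.07922341,  0.03214247]), np.float64(0.005736360860203848), 69)
top rim 255 ((432.413818359375, 266.9366149902344), (74.53790283203125, 95.68492889404297), 86.79507446289062)
```

carry_out(
  motion="0 0 0.014 -0.0025 0.002 -0.02 0.2;0 0 0.014 -0.0025 0.002 -0.04 0.2;0 0 0.014 -0.0025 0.002 -0.052 0.2;0 0 0.014 -0.0025 0.002 -0.057 0.2;0 0 0.014 -0.0025 0.002 -0.059 0.2;0 0 0.014 -0.0025 0.002 -0.059 0.2;0 0 0.014 -0.0025 0.002 -0.059 0.2",
)

```text
time: 8.0
tcp_pos: [0.4303, 0.2685, 0.0428]
orientation: [0.102, 3.139, 0.001]
ft_force: [0.0, -0.7, -1.0]
gripper_width: 0.0302
grip_force: 59.6
```

carry_out(
  motion="0 0 0 0.001 -0.001 0 0.2;0 0 0 0.001 -0.001 -0.001 0.2;0 0 0 0.001 -0.001 -0.002 0.2;0 0 0 0.001 -0.001 -0.002 0.2;0 0 0 0.001 -0.001 -0.002 0.2",
)

```text
time: 8.62
tcp_pos: [0.431, 0.2673, 0.0403]
orientation: [-0.102, -3.14, 0.0]
ft_force: [-0.1, -0.9, -2.0]
gripper_width: 0.0298
grip_force: 59.6
```

```bash
python3 - <<'E'
from h import *
p=camera('side'); W=cloud(p)
for d in silhouettes('third_cell',p)[:3]:
            w=W[d['pixels']]; w=w[~np.isnan(w[:,0])]; c=np.median(w,0)
            if np.hypot(c[0]-.433,c[1]-.266)<.05: print(d['confidence'],np.round(c,3),cyl(w,np.array([.433,.2665]),-.075,.047))
E
```

```text
0.95 [0.408 0.273 0.061] (array([ 0.43107771,  0.26627765, -0.0672619 ,  0.04781165]), np.float64(0.000566945792647777), 576)
```

carry_out(
  motion="0 0 0 0 0 -0.0005 0.2;0 0 0 0 0 -0.001 0.2;0 0 0 0 0 -0.0015 0.2;0 0 0 0 0 -0.0015 0.2;0 0 0 0 0 -0.0015 0.2",
)

```text
time: 9.35
tcp_pos: [0.4311, 0.2673, 0.0393]
orientation: [0.102, 3.14, 0.0]
ft_force: [-1.7, -0.2, 6.0]
gripper_width: 0.0299
grip_force: 60.4
```

Contact is felt (+6 N), so the cell is seated. I'm opening gently to 48 mm, then rising.

carry_out(
  motion="0 0 0 0 0 0 0.36;0 0 0 0 0 0 0.4;0 0 0 0 0 0 0.45;0 0 0 0 0 0 0.55;0 0 0 0 0 0 0.6;0 0 0 0 0 0 0.6;0 0 0 0 0 0.01 0.6;0 0 0 0 0 0.03 0.6;0 0 0 0 0 0.07 0.6;0 0 0 0 0 0.12 0.6;0 0 0 0 0 0.16 0.6;0 0 0 0 0 0.16 0.6",
)

```text
time: 10.85
tcp_pos: [0.4329, 0.2685, 0.2025]
orientation: [0.102, 3.134, 0.007]
ft_force: [0.1, 0.8, 0.1]
gripper_width: 0.051
grip_force: 0.0
```

```bash
python3 - <<'E'
from h import *
p=camera('side'); W=cloud(p); save('s3',cv2.resize(p['frame'][280:400,250:410],None,fx=4,fy=4))
Z=W[...,2]
for t in ['third_cell','low_cell_a']:
  for d in silhouettes(t,p)[:3]:
            w=W[d['pixels']]; w=w[~np.isnan(w[:,0])]; c=np.median(w,0)
            if np.hypot(c[0]-.433,c[1]-.266)<.05:
                c0=np.array([.432,.267]) if t[0]=='t' else np.array([.431,.25] if c[1]<.27 else [.434,.283])
                print(t,d['confidence'],np.round(c,3),cyl(w,c0,-.07,.047 if t[0]=='t' else .02))
p=camera('top'); W=cloud(p); Z=W[...,2]; c=np.zeros((400,640),bool); c[240:315,420:490]=1
for m in (c&(Z>.042)&(Z<.056),c&(Z>.072)): print(cv2.minAreaRect((W[m][:,:2]*1000).astype(np.float32)))
c[:]=0;c[180:320,280:350]=1; m=c&(Z>.03);print('reel',cv2.minAreaRect((W[m][:,:2]*1000).astype(np.float32)),np.nanmax(Z[m]))
E
```

```text
low_cell_a 0.75 [0.428 0.29  0.033] (array([ 0.43361303,  0.28267582, -0.07058181,  0.01960471]), np.float64(0.0006591309371278591), 926)
low_cell_a 0.66 [0.396 0.253 0.023] (array([ 0.43035183,  0.25093668, -0.07824548,  0.02041375]), np.float64(0.0005061286072789271), 108)
((465.42840576171875, -256.6082763671875), (95.9141616821289, 75.10209655761719), 1.3933910131454468)
((465.7242736816406, -256.10321044921875), (47.78192901611328, 15.013611793518066), 1.1602576971054077)
reel ((519.7998046875, 13.952953338623047), (221.81436157226562, 55.060821533203125), 5.795564651489258) 0.10370501356633743
```

View pics/s3.png

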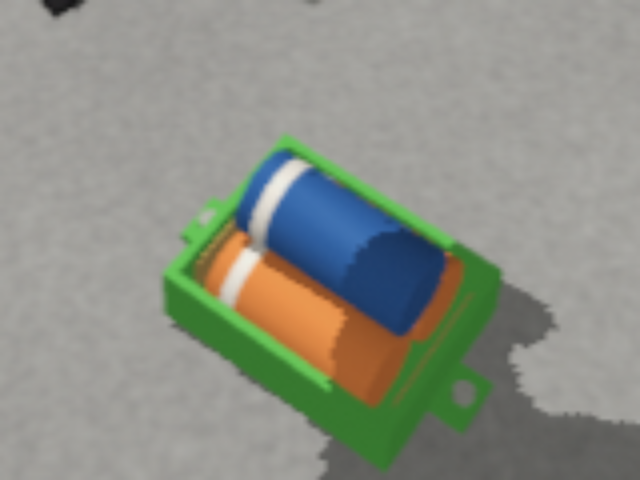

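carry_out(
  motion="0 0 0.03 0.01 -0.06 0 0.6;0 0 0.06 0.03 -0.12 0 0.6;0 0 0.088 0.033 -0.18 0 0.5;0 0 0.088 0.033 -0.24 0 0.5;0 0 0.088 0.033 -0.3 0 0.5;0 0 0.088 0.033 -0.36 0 0.5;0 0 0.088 0.033 -0.42 0 0.5;0 0 0.088 0.033 -0.48 0 0.5;0 0 0.088 0.033 -0.525 0 0.5;0 0 0.088 0.033 -0.525 0 0.5;0 0 0.088 0.033 -0.525 0 0.5;0 0 0.088 0.033 -0.525 -0.02 0.5;0 0 0.088 0.033 -0.525 -0.04 0.5;0 0 0.088 0.033 -0.525 -0.04 0.5",
)

```text
time: 12.8
tcp_pos: [0.4631, -0.2552, 0.1573]
orientation: [0.041, -3.138, -0.004]
ft_force: [0.3, -0.4, -0.4]
gripper_width: 0.0422
grip_force: 0.0
```

```bash
python3 - <<'E'
from h import *
s=get_state(); print(s['time'],s['tcp_pos'],s['orientation'],s['q'])
for n in ['side','top']:
    p=camera(n); W=cloud(p); Z=W[...,2]; f=p['frame'].astype(int)
    m=(f[...,2]>f[...,0]*1.5)&(f[...,2]>50)&(Z>.049)&(Z<.07)&(np.hypot(W[...,0]-.432,W[...,1]-.267)<.05)
    if m.sum()>50: print(n,'third',cyl(W[m],np.array([.432,.267]),-.07,.047))
    hs=cv2.cvtColor(p['frame'],cv2.COLOR_RGB2HSV); g=(hs[...,0]>40)&(hs[...,0]<85)&(hs[...,1]>100)
    m=g&(Z>.022)&(Z<.03)&(np.hypot(W[...,0]-.433,W[...,1]-.2665)<.07); print(n,'rim',m.sum(),cv2.minAreaRect((W[m][:,:2]*1000).astype(np.float32)))
    c=(abs(W[...,0]-.465)<.035)&(abs(W[...,1]+.256)<.03)&(Z<.083); m=c&(Z>.072); print(n,'rib',m.sum(),cv2.minAreaRect((W[m][:,:2]*1000).astype(np.float32)) if m.sum()>5 else 0)
E
```

```text
12.8 [ 0.4631437  -0.25519708  0.15734807] [ 0.04088119 -3.13764891 -0.00421473] [ 0.46294391  0.55918012 -0.01758161  1.92625461  0.01394072  0.66076073
  2.03384612]
side third (array([ 0.43123532,  0.26647669, -0.06814308,  0.04692873]), np.float64(0.0006433602308151506), 965)
side rim 714 ((431.58441162109375, 267.0663757324219), (75.31879425048828, 96.62256622314453), 85.80418395996094)
side rib 130 ((463.60205078125, -257.277587890625), (49.555824279785156, 19.185333251953125), 3.3067426681518555)
top third (array([ 0.4336158 ,  0.26737943, -0.06855591,  0.04769959]), np.float64(0.0011395659697681954), 410)
top rim 335 ((432.6534423828125, 267.291748046875), (75.17564392089844, 95.59281921386719), 86.23163604736328)
top rib 80 ((465.6411437988281, -255.99432373046875), (14.80446720123291, 47.58003616333008), 89.66915130615234)
```

carry_out(
  motion="0 0 -0.008 0.0015 -0.001 -0.04 0.5;0 0 -0.008 0.0015 -0.001 -0.07 0.5;0 0 -0.008 0.0015 -0.001 -0.09 0.5;0 0 -0.008 0.0015 -0.001 -0.098 0.5;0 0 -0.008 0.0015 -0.001 -0.1 0.5;0 0 -0.008 0.0015 -0.001 -0.1 0.5",
)

```text
time: 13.65
tcp_pos: [0.4662, -0.2589, 0.0597]
orientation: [-0.024, 3.14, -0.001]
ft_force: [-0.2, 0.7, -0.3]
gripper_width: 0.0426
grip_force: 0.0
```

carry_out(
  motion="0 0 0 -0.001 0.002 -0.002 0.5;0 0 0 -0.001 0.002 -0.002 0.4;0 0 0 -0.001 0.002 -0.002 0.25;0 0 0 -0.001 0.002 -0.002 0.05;0 0 0 -0.001 0.002 -0.002 0.05;0 0 0 -0.001 0.002 -0.002 0.05;0 0 0 -0.001 0.002 -0.002 0.05;0 0 0 -0.001 0.002 -0.002 0.05",
)

```text
time: 14.65
tcp_pos: [0.4648, -0.2568, 0.0571]
orientation: [-0.024, 3.141, -0.0]
ft_force: [0.1, 0.2, 5.5]
gripper_width: 0.0127
grip_force: 59.3
```

carry_out(
  motion="0 0 0 0 0 0.005 0.05;0 0 0 0 0 0.015 0.05;0 0 0 0 0 0.03 0.05;0 0 0 0 0 0.06 0.05;0 0 0 0 0 0.1 0.05;0 0 0 0 0 0.14 0.05;0 0 0 0 0 0.16 0.05;0 0 0 0 0 0.16 0.05;0 0 0 0 0 0.16 0.05",
)

```text
time: 15.78
tcp_pos: [0.4638, -0.2564, 0.2163]
orientation: [0.024, -3.14, -0.001]
ft_force: [0.5, -0.1, -1.7]
gripper_width: 0.0127
grip_force: 58.6
```

```bash
cat >> h.py <<'E'
def green(p,c,rad,z0,z1):
    W=cloud(p);Z=W[...,2]; hs=cv2.cvtColor(p['frame'],cv2.COLOR_RGB2HSV); g=(hs[...,0]>40)&(hs[...,0]<85)&(hs[...,1]>100)
    return W[g&(Z>z0)&(Z<z1)&(np.hypot(W[...,0]-c[0],W[...,1]-c[1])<rad)]
def boxfit(w,c0,yaw0,top0):
    # open box 96x74, roof top at height top, fit outer surface
    def f(x):
        c,s=np.cos(x[2]),np.sin(x[2]); q=w[:,:2]-x[:2]
        a=np.abs(q[:,0]*c+q[:,1]*s)-.048; b=np.abs(-q[:,0]*s+q[:,1]*c)-.037
        return np.max([a,b,w[:,2]-x[3]-x[4]*q[:,0]-x[5]*q[:,1]],axis=0)
    o=least_squares(f,[*c0,yaw0,top0,0,0],loss='soft_l1',f_scale=.001); return np.round(o.x,4),round(np.abs(o.fun).mean(),4),len(w)
E
python3 - <<'E'
from h import *
s=get_state(); print(s['time'],s['tcp_pos'],s['orientation'],s['ft_force'])
for n in ['side','top']:
    p=camera(n); w=green(p,s['tcp_pos'],.08,.12,.25); print(n,boxfit(w,s['tcp_pos'][:2],.02,s['tcp_pos'][2]-.007),np.percentile(w[:,2],[1,99]))
    if n=='side': save('s4',cv2.resize(p['frame'][0:260,300:520],None,fx=2.3,fy=2.3))
E
```

```text
15.775 [ 0.4638371  -0.2564011   0.21633116] [ 2.38715575e-02 -3.14036008e+00 -8.52191870e-04] [ 0.46838529 -0.12298909 -1.68255407]
side (array([ 0.4632, -0.2575,  0.0165,  0.2093, -0.002 , -0.0057]), np.float64(0.0025), 1901) [0.15944738 0.23793653]
top (array([ 4.622e-01, -2.562e-01,  1.920e-02,  2.096e-01,  1.000e-04,
        1.900e-03]), np.float64(0.0023), 1827) [0.16704204 0.23989333]
```

View pics/s4.png

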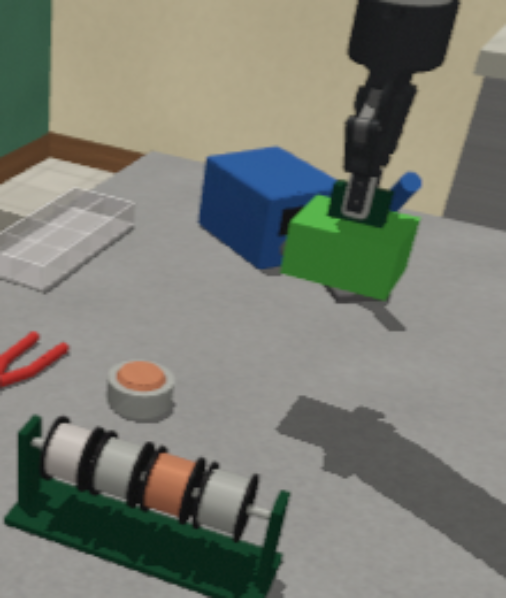

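The cover is held level, with its lower edge at about 0.159 m and centred on the TCP to within 1 mm. It can go over the stand at x≈0.45, inside the stand's span.

carry_out(
  motion="0 0 0 0 0.02 0 0.05;0 0 0 -0.005 0.06 0 0.05;0 0 0 -0.01 0.11 0 0.05;0 0 0 -0.01 0.16 0 0.05;0 0 0 -0.015 0.21 0 0.05;0 0 0 -0.02 0.26 0 0.05;0 0 -0.02 -0.02 0.31 0 0.05;0 0 -0.04 -0.025 0.36 0 0.05;0 0 -0.06 -0.03 0.41 0 0.05;0 0 -0.087 -0.031 0.46 0 0.05;0 0 -0.087 -0.031 0.5 0 0.05;0 0 -0.087 -0.031 0.518 0 0.05;0 0 -0.087 -0.031 0.523 0 0.05;0 0 -0.087 -0.031 0.523 0 0.05;0 0 -0.087 -0.031 0.523 0 0.05;0 0 -0.087 -0.031 0.523 0 0.05",
)

```text
time: 17.88
tcp_pos: [0.4338, 0.2651, 0.2169]
orientation: [0.116, 3.139, -0.001]
ft_force: [-0.7, -0.0, -1.4]
gripper_width: 0.0127
grip_force: 58.7
```

```bash
cat > m.py <<'E'
from h import *
s=get_state(); print(s['time'],s['tcp_pos'],s['orientation'],s['ft_force'],s['grip_force'])
zt=s['tcp_pos'][2]-.007
for n in ['side','top']:
    p=camera(n); w=green(p,s['tcp_pos'],.08,zt-.049,zt+.005); print(n,boxfit(w,s['tcp_pos'][:2],-.07,zt))
E
python3 m.py
```

```text
17.875 [0.43381465 0.26508249 0.21690898] [ 1.15805951e-01  3.13940026e+00 -6.44256554e-04] [-0.66987807 -0.01185535 -1.4407002 ] 58.67403566837311
side (array([ 4.338e-01,  2.642e-01, -7.110e-02,  2.096e-01, -3.000e-04,
        1.700e-03]), np.float64(0.0004), 5395)
top (array([ 0.4359,  0.2654, -0.0699,  0.2105, -0.0016, -0.0048]), np.float64(0.0009), 1759)
```

carry_out(
  motion="0 0 0 -0.002 0.002 -0.02 0.05;0 0 0 -0.002 0.002 -0.05 0.05;0 0 0 -0.002 0.002 -0.07 0.05;0 0 0 -0.002 0.002 -0.08 0.05;0 0 0 -0.002 0.002 -0.08 0.05;0 0 0 -0.002 0.002 -0.08 0.05;0 0 0 -0.002 0.002 -0.08 0.05",
)

```text
time: 18.85
tcp_pos: [0.432, 0.2686, 0.1376]
orientation: [0.113, 3.138, 0.002]
ft_force: [-0.3, 0.6, -1.4]
gripper_width: 0.0131
grip_force: 58.7
```

```bash
python3 m.py
```

```text
18.85 [0.43199397 0.26860084 0.13759191] [1.12810323e-01 3.13833657e+00 1.53369902e-03] [-0.29594434  0.61814428 -1.37291842] 58.7199604511261
side (array([ 0.432 ,  0.2678, -0.0692,  0.1303,  0.0014,  0.0033]), np.float64(0.0005), 4365)
top (array([ 4.333e-01,  2.687e-01, -6.950e-02,  1.311e-01,  2.000e-04,
        4.500e-03]), np.float64(0.001), 1352)
```

carry_out(
  motion="0 0 0 -0.0005 -0.001 -0.01 0.05;0 0 0 -0.0005 -0.001 -0.02 0.05;0 0 0 -0.0005 -0.001 -0.03 0.05;0 0 0 -0.0005 -0.001 -0.037 0.05;0 0 0 -0.0005 -0.001 -0.041 0.05;0 0 0 -0.0005 -0.001 -0.0435 0.05;0 0 0 -0.0005 -0.001 -0.0435 0.05;0 0 0 -0.0005 -0.001 -0.0435 0.05;0 0 0 -0.0005 -0.001 -0.0435 0.05;0 0 0 -0.0005 -0.001 -0.0435 0.05;0 0 0 -0.0005 -0.001 -0.0435 0.05",
)

```text
time: 20.32
tcp_pos: [0.4311, 0.2673, 0.0934]
orientation: [0.113, 3.139, 0.0]
ft_force: [0.2, -0.1, -1.3]
gripper_width: 0.0131
grip_force: 58.7
```

```bash
python3 m.py; python3 - <<'E'
from h import *
p=camera('side'); save('s5',cv2.resize(p['frame'][220:400,230:430],None,fx=3.3,fy=3.3)); W=cloud(p); Z=W[...,2]
w=green(p,(.432,.267),.075,.02,.029); print(len(w))
E
```

```text
20.325 [0.43106042 0.2672952  0.0933853 ] [1.12811373e-01 3.13948365e+00 1.27551471e-04] [ 0.18673508 -0.13757223 -1.31719635] 58.7199604511261
side (array([ 0.4309,  0.2665, -0.0695,  0.0861, -0.0011,  0.0037]), np.float64(0.0005), 3870)
top (array([ 0.4317,  0.2674, -0.0695,  0.087 ,  0.0018, -0.0032]), np.float64(0.001), 1201)
404
```

View pics/s5.png

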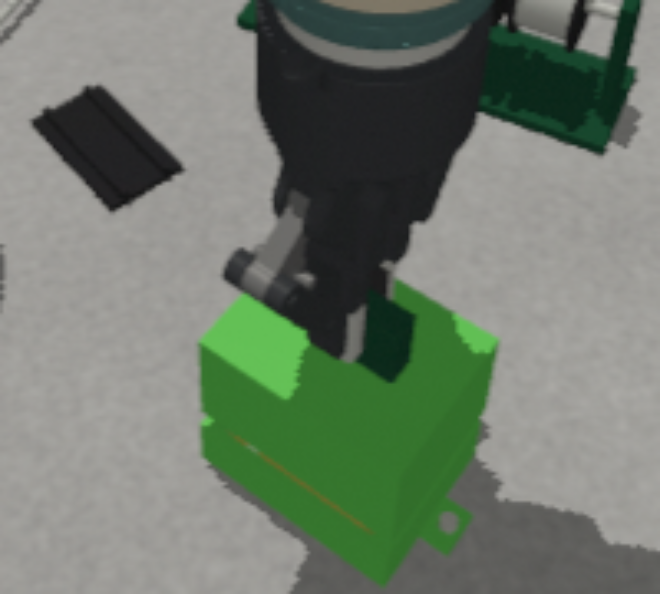

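The cover hovers about 10 mm above the rim, within 1 mm of centre and square. The force reading shows only its weight, so I'm handing in.

```bash
python3 -c "
from rig import *
print(close_job())"
```

```text
the job is handed in; nothing more can be done
None
```

The job is handed in at about 20 s: the blue cell is saddled on the orange cells, and the cover is held still about 10 mm above the case rim, centred within about 1 mm. No verdict was returned.

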